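# Draw the sealer's tray out to its stop with the hook

### The arm

A 7-joint arm with a two-finger parallel gripper is mounted at the origin on the work surface. World frame = base frame: x ahead of the robot, y to its left, z up, the work surface at z = 0. Lengths are in mm, angles in degrees, forces in N, time in s.
With the tool pointing down it reaches from about 400 to 925 mm from the base axis. Payload 4.1 kg.
Tool frame: the origin (TCP) lies midway between the tips of the shut fingers; the grasp point (between the pads) lies 19 mm behind it (grasp_offset is the distance from the TCP to the grasp point, in mm); z points along the fingers, y is the line along which they close (so a half turn about z gives the same grasp; the last joint's range is limited). The gripper opens to 85 mm and grips with 20 to 120 N. Pads are 22 mm wide; open, the fingers measure 114 mm over their backs; the gripper's body (76 mm by 85 mm) begins 54 mm behind the grasp point. The pads swing forward as they close: fully open they stand 13 mm farther back than shut.
Start: joints at [66.177, 22.827, 2.584, 88.041, -1.071, 69.15, -2.905], TCP at [202.53, -617.677, 231.347] pointing down, gripper open.
Joint ranges: [-161.44, 161.44], [-28.35, 127.94], [-78.24, 83.42], [0, 140.83], [-78.03, 258.03], [13.02, 114.36], [-168.23, 168.23]. Speed limits (degrees/s): [147.25, 147.25, 180, 180, 180, 180, 180].

### API

Orientations are given as [roll, pitch, yaw] about the fixed x, y, z axes, in that order (R = Rz(yaw) Ry(pitch) Rx(roll)).
In Python, from cell import * gives the robot as it stands.
- The arm moves only by the tool step_arm, never from a script. Its argument "increments" is a list of rows, each a list of 2 entries, a list of its own where there are three numbers: the shift along the tool's x, y, z in m, then the turn about the tool's z in degrees. A call has 1 to 5 rows; each row shifts and turns the commanded pose from where the row before left it, along the tool's axes as they then stand; what a row does not reach is not made up. A row lasts 1/10 s, in which the tool goes at most 50 mm and 8.59 degrees, less where a joint would pass 70% of its speed; a pose out of reach is approached as far as the arm can. A call is refused whole if a number of a shift passes 0.05 or a number of a turn 8.59, either way. A call with a gripper value outside its range is refused whole. "hand" is the finger opening in m, from 0 to 0.0854, set as the call begins (left out, the last holds). The fingers move at their own pace and stop on an object; the grip force is fixed at half the most. Time passes only in rows, so rows that do not move let the fingers close. It gives the time, the measured TCP pose, the force, the opening and the grip force at its end, in the units of the state.
- get_obs(): the state, without advancing time (a new reading comes with each control period).
- read_camera(name): name is "scene" or "side" or "wrist"; returns the picture (420x560x3 uint8, red, green, blue); there is no depth.
- camera_params(name): a dict with "fx", "fy", "cx", "cy" (pixels), "R" (3x3) and "t" (3): a world point X has camera coordinates R X + t; the wrist camera has in their place "mount" (4x4, takes a point from camera to tool coordinates, whose origin is the TCP and whose axes are the flange's). Camera axes: x right, y down, z forward; pixel columns grow to the right and rows downward; lengths in mm; the calibration is good to about 2 mm. The wrist camera is an equidistant fisheye: a pixel r from the principal point sees the ray r / f radians off the axis. A picture is of the moment at which its call begins: read the wrist's pose just before it. camera_params takes no time and is no camera call.
- job_done(): hands the job in; it is judged then, once.
The state is a dict: "time_s": time; "joint_pos": joint angles; "qd": joint speeds; "effort": joint torques, N m; "ee_pos": TCP position; "eef_rot": TCP orientation; "ft_force": force on the tool from outside, world axes, zero at the start; "torque": the same for the moment, N m; "width": opening from 0.0 (shut) to 1.0 (fully open); "grip_force": force on a finger pad.
Only numpy, scipy, OpenCV 4.12 (cv2) and the standard library are available. Lean on these libraries where they do the work, as an engineer would, in place of code of your own. Each camera call takes 0.05 s, during which the arm holds its last target. There are 200 camera calls.

### The job

Take the red-handled draw hook from its cradle, hook the steel ring of the blue tray under the pouch sealer and drag the tray along its rails until it bears on the rubber bumper of the stop bar, then keep up a light, steady extra pull (about 10 N) for a second to bed it; never haul harder than that on the stop. Then unhook it, leaving the tray still bearing on the bumper, and lay the hook back level in its cradle the same way round. Move the tray only with the hook, keep its two tubs standing, and leave everything else alone.

Things in the scene. Friction and masses are not known exactly. Their poses are not given: they have to be found in the camera images.
- hook: Draw hook, 180 g. Red plastic handle 120 long (x) x 26 wide (y) x 24 high (z), gripped across its 26 mm width from above; origin under the middle of the handle (handle spans x -60..60, z 0..24). A 7 mm steel shank runs from the handle along +x at z = 12 to x = 150, then bends straight down (leaning 4 mm back to the handle) to its point at z = -25.5. Starts lying level in the cradle.
- hook_tip (a point): Lower end of the hook's downturned point, at (146, 0, -25.5) mm in the hook's frame; same axes.
- cradle: Fixed tool cradle: plate 130 x 70 x 6 with two grey 12 mm thick posts at x = -45 and +45, each with a notch 34 mm wide between 6 mm cheeks; notch floor at z = 45, cheek tops at z = 57. Origin under the plate's middle, +x the way the hook points. The hook lies with its handle in both notches, its origin 45 above the cradle's origin (at the start within 8 mm of the middle along x).
- tray: Loose blue open tray 150 (x) x 170 (y) x 60 high, wall 4, with two tubs 62 mm wide and 42 high standing in it; together about 0.5 to 1 kg, sliding on the bare table (steady drag about 1.5 to 7 N). Origin under its middle; its front wall, with the ring, is the -x face at x = -75. It is drawn out along its own -x.
- ring (a point): Centre of the tray's steel pull ring: lies level, fixed to the front wall at (-92.5, 0, 48) mm in the tray's frame; 21 mm clear opening, 7 mm thick rod, 35 mm across outside, open from above and below. z up.
- stop: Fixed blue stop bar, 178 wide, 14 high, x = -30 to -9, clamped across the rails anywhere, parallel to the sealer; hook and ring pass above it. It carries a rigid bumper, two rubber pads 13 high at y = -60, +60. Screws set the pads' face anywhere from x = +4 to +40, not measured: the tray bears there with its front wall (tray x = -75). Origin at table height in the middle, +x towards the tray.
- bay_mouth (a point): Fixed cream pouch sealer (280 deep, 278 wide, 240 high): middle of the mouth of its tray bay at table height. +x runs into the bay, -x out along the rails. Bay 178 wide, 85 high; two 10 mm wide, 14 mm high rails run 250 mm out from the mouth at y = -94 and +94. The sealer's jaw overhangs the mouth by 25 mm from z = 110 up.
- tub_a: Green tub in the tray, origin under its middle, z up.
- tub_b: White tub in the tray, origin under its middle, z up.
- sanitiser: Bystander: white bottle, 60 across, 120 high, origin under its middle.
- tin: Bystander: tin with green label, 90 across, 110 high, origin under its middle.
- cup: Bystander: steel cup, 76 across, 85 high, origin under its middle.
- jar: Bystander: amber jar, 60 across, 80 high, origin under its middle.

How it is judged (in metres and radians):
On the way, in this order (a step that is already met when the one before it is completed fails the run):
1. the hook's point is down through the ring of the undrawn tray (horizontal distance between hook_tip and ring below 0.014 m and z of hook_tip in the frame of ring below -0.008 m and x of tray in the frame of stop above 0.15 m), for 0.2 s.
2. the hook, in the ring, holds the tray pressed on the stop with more than 5 N (horizontal distance between hook_tip and ring below 0.014 m and z of hook_tip in the frame of ring below -0.008 m and contact force between tray and stop above 5 N and contact force between hook and tray above 2 N), for 0.6 s.
3. the hook is lifted clear of the ring (z of hook_tip in the frame of ring above 0.02 m), for 0.1 s.
At the end, for the whole second after the job is handed in: Tray flat, square to the stop (0.06 rad), its front still bearing on the bumper (0 to 44 mm ahead of the stop's origin), both tubs standing; hook level in both cradle notches, origin within 20 mm of and 41 to 49 mm above the cradle's, pointing as at the start; tray and hook at rest (contact force between tray and stop above 0.1 N and x of tray in the frame of stop between 0.075 and 0.119 m and angle between the x axis of tray and the x axis of stop, either way round below 0.06 rad and horizontal distance between hook and cradle below 0.02 m and z of hook in the frame of cradle between 0.041 and 0.049 m and angle between each of hook, tray's own z axis and vertical below 0.1 rad and x of hook_tip in the frame of cradle above 0.1 m and angle between each of tub_a, tub_b's own z axis and vertical below 0.3 rad and linear speed of each of tray, hook below 0.01 m/s); the robot touches nothing.
It fails at once if the hook hauls on the tray with more than 24 N (contact force between hook and tray above 24 N).
It fails at once if the tray is pressed on the stop with more than 18 N (contact force between tray and stop above 18 N).
It fails at once if the robot itself touches the tray or tubs (contact force between any of the fingers, the arm and tray above 1 N or contact force between any of the fingers, the arm and tub_a above 1 N or contact force between any of the fingers, the arm and tub_b above 1 N).
It fails at once if the tray is tipped or a tub falls over (angle between tray's own z axis and vertical above 0.2 rad or angle between any of tub_a, tub_b's own z axis and vertical above 0.6 rad).
It fails at once if a bystander is moved more than 15 mm (distance of any of sanitiser, tin, cup, jar from where it was at the start of the episode above 0.015 m).
It also fails if it takes over 72 s, if anything falls off the work surface, if the arm or the gripper's body presses on something with over 40 N, if the wrist force passes 120 N, or if a joint passes its speed limit or range.

## Working session

There is one attempt and no reset: what is moved stays moved. The work goes in short steps, Python scripts to look and compute and a tool call to move; the robot and the scene stay as the last step left them, time stands still between calls to the robot, and variables do not carry over. Pictures are saved under pics/ and viewed, at most 10 in all, crops included, and the job is handed in when it is done.

Besides the shell and the picture viewer there is one more tool, called after "Emit:" as name(argument=value, ...) on one line, values as JSON. step_arm: Moves the arm, as the interface text tells. Its arguments: {"type":"object","properties":{"increments":{"type":"array"},"hand":{"type":"number"}},"required":["increments"]}

```bash
mkdir -p pics
python3 - <<'E'
from cell import *
import cv2,numpy as np
o=get_obs();print(o)
for n in("scene","side","wrist"):
    p=camera_params(n);print(n,p)
    cv2.imwrite(f"pics/{n}0.png",read_camera(n)[:,:,::-1])
E
```

```text
{'time_s': 0.0, 'joint_pos': array([66.17576034, 22.87208576,  2.58026665, 88.11471254, -1.07076194,
       69.1488946 , -2.90280297]), 'qd': array([ 0.06234456, -0.07791326, -0.02325685, -0.05738776,  0.00626883,
       -0.02354363, -0.08300417]), 'effort': array([-1.17056513e-05, -4.75117671e+01,  1.36474047e+00, -2.54224563e+01,
        1.16485413e-02,  9.47917812e-03, -7.60972341e-06]), 'ee_pos': array([ 202.31943095, -617.04499935,  230.25741122]), 'eef_rot': array([-1.79888755e+02,  8.35706458e-03,  1.81606926e+01]), 'ft_force': array([ 0.26751081, -0.09163853,  0.07117354]), 'torque': array([-0.02766853, -0.01467704, -0.02037592]), 'grip_force': 0.0, 'width': 1.0014815573306552}
scene {'fx': 464.0343680299304, 'fy': 464.0343680299304, 'cx': 284.8989360803772, 'cy': 200.28460295466834, 'R': array([[-0.87837589,  0.47788073, -0.00926247],
       [ 0.4397353 ,  0.80036392, -0.40749289],
       [-0.18731966, -0.36200497, -0.9131614 ]]), 't': array([ 474.07270743, -237.5410678 , 1181.60831712])}
side {'fx': 413.86589290016155, 'fy': 413.86589290016155, 'cx': 278.09390000186323, 'cy': 206.59871510841057, 'R': array([[-0.97061792, -0.24046933, -0.00868102],
       [-0.18206599,  0.75751362, -0.62691713],
       [ 0.15733033, -0.60691649, -0.77903758]]), 't': array([534.96002013,  94.57861237, 894.88263817])}
wrist {'fx': 325.19226210127806, 'fy': 325.19226210127806, 'cx': 287.6336518862627, 'cy': 216.92266175011085, 'mount': array([[ 3.80793937e-05, -9.56382630e-01, -2.92116866e-01,
         7.54928647e+01],
       [ 9.99999824e-01, -1.36389729e-04,  5.76892929e-04,
         1.81247743e-01],
       [-5.91572117e-04, -2.92116836e-01,  9.56382457e-01,
        -1.42753097e+02],
       [ 0.00000000e+00,  0.00000000e+00,  0.00000000e+00,
         1.00000000e+00]])}
```

View pics/scene0.png

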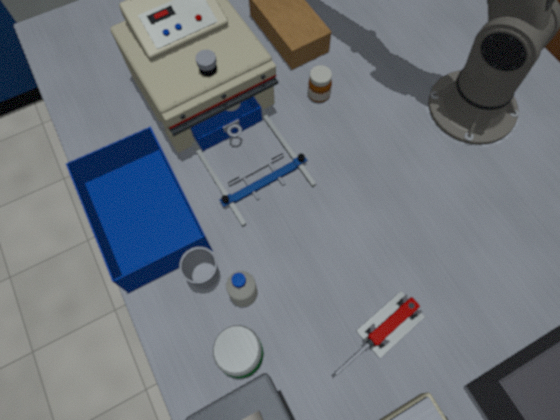

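View pics/side0.png

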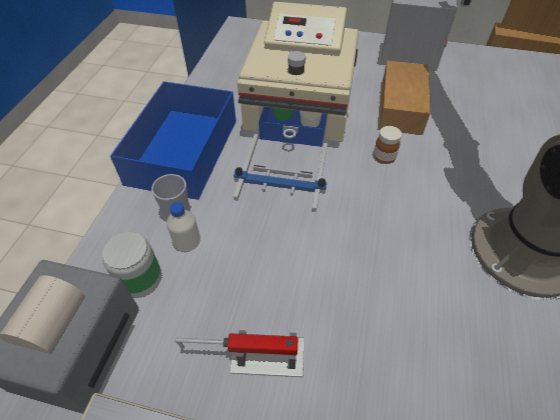

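Run:
```python
import cv2,numpy as np
def crop(n,u,v,s=4):
    i=cv2.imread(f"pics/{n}0.png")[v:v+150//2*1+0,u:u+100]
    return cv2.resize(i,None,fx=s,fy=s,interpolation=cv2.INTER_CUBIC)
T=[("scene",180,95),("scene",330,290),("side",230,95),("side",170,310)]
def tile(n,u,v,w,h):
    i=cv2.imread(f"pics/{n}0.png")[v:v+h,u:u+w]
    i=cv2.resize(i,(400,300),interpolation=cv2.INTER_CUBIC)
    k=400//w
    for a in range(0,w,20):
        cv2.putText(i,str(u+a),(int(a*400/w),8),0,.3,(0,255,255),1);cv2.line(i,(int(a*400/w),10),(int(a*400/w),16),(0,255,255),1)
    for b in range(0,h,15):
        cv2.putText(i,str(v+b),(0,int(b*300/h)+4),0,.3,(0,255,255),1);cv2.line(i,(20,int(b*300/h)),(26,int(b*300/h)),(0,255,255),1)
    return i
m=np.vstack([np.hstack([tile("scene",180,100,160,120),tile("scene",320,285,120,90)]),np.hstack([tile("side",220,95,160,120),tile("side",170,310,140,105)])])
cv2.imwrite("pics/m.png",m)
```

```text
(no output)
```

View pics/m.png

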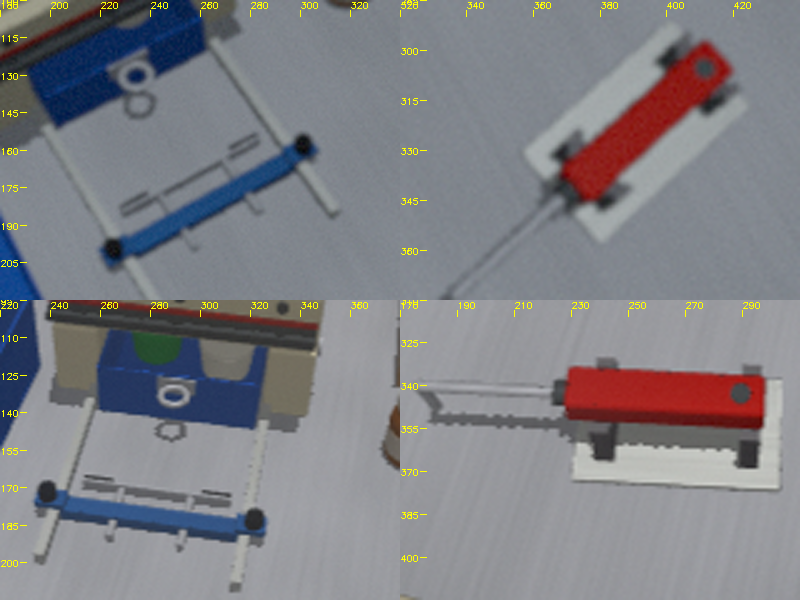

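```bash
cat > h.py <<'E'
from cell import *
import numpy as np
def ray(n,uv):
    p=camera_params(n);d=np.array([(uv[0]-p['cx'])/p['fx'],(uv[1]-p['cy'])/p['fy'],1.]);R=np.array(p['R'])
    return -R.T@p['t'],R.T@d/np.linalg.norm(d)
def plane(n,uv,z):
    c,d=ray(n,uv);return c+d*(z-c[2])/d[2]
def tri(a,b):
    A=0;B=0;L=[]
    for n,uv in(("scene",a),("side",b)):
        c,d=ray(n,uv);P=np.eye(3)-np.outer(d,d);A=A+P;B=B+P@c;L.append((P,c))
    X=np.linalg.solve(A,B);return X,max(np.linalg.norm(P@(X-c)) for P,c in L)
E
python3 - <<'E'
from h import *
np.set_printoptions(precision=1,suppress=True)
T=dict(ring=((234.4,130),(289.2,133)),k1=((225.2,198.8),(238.8,171.4)),k2=((301.2,158),(321.6,182.6)),
railR0=((265.2,116.8),(325.2,143.8)),railR1=((314,184.8),(314.4,210.2)),railL0=((199.2,152),(256.8,135)),
dot=((411.5,305.4),(289,342.5)),sh0=((369.5,343),(227.7,341.5)),bend=((333.5,375),(178,341)))
for k,v in T.items(): print(k,*tri(*v))
print('ring48',plane("scene",T['ring'][0],51),plane("side",T['ring'][1],51))
for k in('railR0','railR1','railL0'):print(k,plane("scene",T[k][0],14),plane("side",T[k][1],14))
pl=[plane("scene",q,6) for q in((357.5,330.6),(404,293.4),(424.4,315.9),(380.6,357.6))];print(pl,np.mean(pl,0))
print([plane("scene",q,69) for q in((411.5,296.4),(420,306),(368.6,333))])
print(plane("scene",T['sh0'][0],57),plane("scene",T['bend'][0],60),plane("side",T['bend'][1],60))
E
```

```text
ring [ 569.  -196.2   51.4] 1.1767088564544488
k1 [663.1 -56.3  28.3] 0.8437697872128798
k2 [460.3 -65.2  29.6] 0.17664283168005443
railR0 [ 476.8 -218.7   13. ] 0.4142999725956502
railR1 [462.9   1.3   5.7] 1.0981544724111238
railL0 [ 662.1 -206.3   15.1] 1.2721856474467648
dot [445.8 345.8  73.9] 0.057613748579629274
sh0 [551.5 364.4  56.8] 1.5954651068819674
bend [640.5 380.2  43.2] 2.07225717842255
ring48 [ 568.  -197.5   51. ] [ 569.7 -195.3   51. ]
railR0 [ 476.7 -218.4   14. ] [ 476.9 -217.1   14. ]
railR1 [464.4   3.7  14. ] [462.8   8.9  14. ]
railL0 [ 662.9 -205.8   14. ] [ 661.9 -208.8   14. ]
[array([550.4, 331.8,   6. ]), array([423.1, 313.9,   6. ]), array([412.8, 373.1,   6. ]), array([537.9, 398.7,   6. ])] [481.1 354.4   6. ]
[array([434. , 330.9,  69. ]), array([430.3, 354.4,  69. ]), array([546.5, 349.6,  69. ])]
[552.5 365.6  57. ] [643.5 382.1  60. ] [633.7 383.6  60. ]
```

```bash
cat >> h.py <<'E'
def plan(wps,start=None):
    """wps: (x,y,z,yaw,n[,'arc']); prints tool rows (mm, deg)"""
    o=get_obs()
    p=np.array(o['ee_pos']);y=o['eef_rot'][2]
    rows=[]
    for w in wps:
        t=np.array(w[:3],float);n=w[4];p0=p.copy();y0=y
        for i in range(1,n+1):
            f=i/n
            if len(w)>5:
                a0,a1=np.arctan2(p0[1],p0[0]),np.arctan2(t[1],t[0]);r=(1-f)*np.hypot(*p0[:2])+f*np.hypot(*t[:2]);a=a0+(a1-a0)*f
                g=np.array([r*np.cos(a),r*np.sin(a),(1-f)*p0[2]+f*t[2]])
            else: g=p0+(t-p0)*f
            d=g-p;c,s=np.cos(np.radians(y)),np.sin(np.radians(y))
            sh=np.round([c*d[0]+s*d[1],s*d[0]-c*d[1],-d[2]])
            tu=np.round(-(y0+(w[3]-y0)*f-y),1)
            rows.append([list(np.round(sh/1000,3)),float(tu)])
            p=p+[c*sh[0]+s*sh[1],s*sh[0]-c*sh[1],-sh[2]];y-=tu
    for i in range(0,len(rows),5): print(str([[[float(v) for v in a],b] for a,b in rows[i:i+5]]).replace(' ',''))
    print('end',p,y)
E
python3 - <<'E'
from h import *
plan([(202,-617,365,18.2,3),(491,354,300,190,27,'arc')])
E
```

```text
[[[-0.0,-0.0,-0.045],-0.0],[[-0.0,-0.0,-0.045],-0.0],[[-0.0,-0.0,-0.044],-0.0],[[0.045,-0.003,0.002],-6.4],[[0.045,-0.002,0.003],-6.3]]
[[[0.045,0.001,0.002],-6.4],[[0.045,0.002,0.003],-6.4],[[0.044,0.005,0.002],-6.3],[[0.044,0.006,0.002],-6.4],[[0.044,0.008,0.003],-6.4]]
[[[0.044,0.009,0.002],-6.3],[[0.042,0.012,0.003],-6.4],[[0.042,0.013,0.002],-6.3],[[0.042,0.015,0.002],-6.4],[[0.041,0.016,0.003],-6.4]]
[[[0.04,0.018,0.002],-6.3],[[0.039,0.02,0.002],-6.4],[[0.038,0.021,0.003],-6.4],[[0.037,0.023,0.002],-6.3],[[0.036,0.024,0.003],-6.4]]
[[[0.035,0.025,0.002],-6.4],[[0.033,0.027,0.002],-6.3],[[0.033,0.028,0.003],-6.4],[[0.031,0.03,0.002],-6.4],[[0.03,0.03,0.003],-6.3]]
[[[0.028,0.032,0.002],-6.4],[[0.027,0.033,0.002],-6.3],[[0.026,0.034,0.003],-6.4],[[0.024,0.034,0.002],-6.4],[[0.022,0.036,0.003],-6.3]]
end [491.47011607 353.92931383 299.50291649] 189.95726415740992
```

Emit:
step_arm(increments=[[[0, 0, -0.045], 0], [[0, 0, -0.045], 0], [[0, 0, -0.045], 0], [[0.045, -0.003, 0.002], -6.4], [[0.045, -0.002, 0.002], -6.4]])

```text
time_s: 0.65
ee_pos: [284.1, -581.6, 364.3]
eef_rot: [179.8, 0.0, 31.0]
ft_force: [0.5, -0.0, -1.0]
width: 1.0
grip_force: 0.0
```

Emit:
step_arm(increments=[[[0.045, 0.001, 0.002], -6.4], [[0.045, 0.002, 0.002], -6.4], [[0.044, 0.005, 0.002], -6.4], [[0.044, 0.006, 0.002], -6.4], [[0.044, 0.008, 0.002], -6.4]])

```text
time_s: 1.15
ee_pos: [460.7, -441.9, 351.6]
eef_rot: [-180.0, -0.0, 63.2]
ft_force: [1.1, -0.6, 0.1]
width: 0.999
grip_force: 0.0
```

Emit:
step_arm(increments=[[[0.044, 0.009, 0.002], -6.4], [[0.042, 0.012, 0.002], -6.4], [[0.042, 0.013, 0.002], -6.4], [[0.042, 0.015, 0.002], -6.4], [[0.041, 0.016, 0.002], -6.4]])

```text
time_s: 1.65
ee_pos: [574.8, -253.7, 341.7]
eef_rot: [-180.0, -0.0, 95.2]
ft_force: [0.3, 0.3, -0.2]
width: 1.0
grip_force: 0.0
```

Emit:
step_arm(increments=[[[0.04, 0.018, 0.002], -6.4], [[0.039, 0.02, 0.002], -6.4], [[0.038, 0.021, 0.002], -6.4], [[0.037, 0.023, 0.002], -6.4], [[0.036, 0.024, 0.002], -6.4]])

```text
time_s: 2.15
ee_pos: [617.2, -41.2, 331.8]
eef_rot: [-180.0, -0.0, 127.2]
ft_force: [0.2, -0.3, -0.3]
width: 1.003
grip_force: 0.0
```

Emit:
step_arm(increments=[[[0.035, 0.025, 0.002], -6.4], [[0.033, 0.027, 0.002], -6.4], [[0.033, 0.028, 0.002], -6.4], [[0.031, 0.03, 0.002], -6.4], [[0.03, 0.03, 0.002], -6.4]])

```text
time_s: 2.65
ee_pos: [583.6, 169.6, 321.8]
eef_rot: [-180.0, -0.0, 159.2]
ft_force: [1.0, 0.4, 0.7]
width: 1.002
grip_force: 0.0
```

Emit:
step_arm(increments=[[[0.028, 0.032, 0.002], -6.4], [[0.027, 0.033, 0.002], -6.4], [[0.026, 0.034, 0.002], -6.4], [[0.024, 0.034, 0.002], -6.4], [[0.022, 0.036, 0.002], -6.4]])

```text
time_s: 3.15
ee_pos: [482.2, 354.0, 311.8]
eef_rot: [-180.0, -0.0, -168.8]
ft_force: [1.1, 0.9, -0.4]
width: 1.002
grip_force: 0.0
```

```bash
cat >> h.py <<'E'
def wray(uv,o):
    from scipy.spatial.transform import Rotation as Ro
    p=camera_params("wrist");v=np.array([uv[0]-p['cx'],uv[1]-p['cy']]);r=np.hypot(*v);t=r/p['fx']
    d=np.array([*(np.sin(t)*v/r),np.cos(t)]);M=np.array(p['mount'])
    R=Ro.from_euler('xyz',o['eef_rot'],degrees=True).as_matrix()
    return R@M[:3,3]+o['ee_pos'],R@M[:3,:3]@d
def wplane(uv,z,o):
    c,d=wray(uv,o);return c+d*(z-c[2])/d[2]
E
python3 - <<'E'
from h import *
import cv2
o=get_obs();print(o['ee_pos'],o['eef_rot'],o['joint_pos'],o['time_s'])
cv2.imwrite("pics/w1.png",cv2.resize(read_camera("wrist")[:,:,::-1],(784,588)))
E
```

```text
[482.23085539 354.03337889 311.8145484 ] [-1.79980779e+02 -1.58272150e-02 -1.68802446e+02] [ -0.92803659  20.87713535 -52.29646462  87.79946629  16.66579868
  79.54381817  46.75352493] 3.15
```

View pics/w1.png

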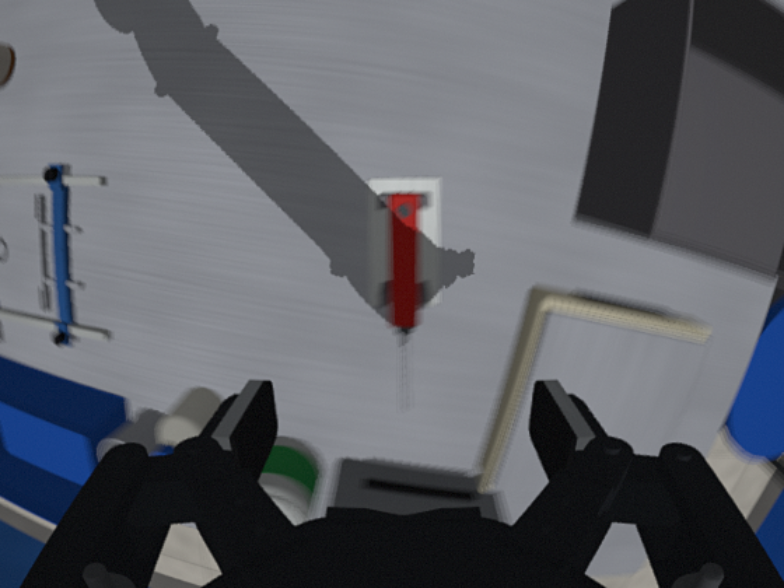

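Run:
```python
from h import *
np.set_printoptions(precision=1,suppress=True)
o=dict(ee_pos=np.array([482.2,354,311.8]),eef_rot=[-180,0,-168.8])
g=lambda u,v,z:wplane((u/1.4,v/1.4),z,o)
a,b=g(404,195,69),g(403,327,69);print('handle',a,b,(a+b)/2,np.degrees(np.arctan2(*(b-a)[1::-1])),np.linalg.norm(b-a))
pl=[g(369,179,6),g(441,178,6),g(440,302,6),g(370,305,6)];print('plate',np.array(pl),np.mean(pl,0),[np.degrees(np.arctan2(*(q-p)[1::-1])) for p,q in((pl[1],pl[2]),(pl[0],pl[3]))])
k1,k2=g(51,174,29),g(61,338,29);print('knobs',k1,k2,(k1+k2)/2,np.degrees(np.arctan2(*(k2-k1)[1::-1])))
print('pads',g(37,207,13),g(40,297,13))
print('shank end',g(404,408,57))
```

```text
handle [431.8 344.8  69. ] [547.1 366.8  69. ] [489.5 355.8  69. ] 10.8012581497843 117.42988292801367
plate [[426.2 309.1   6. ]
 [411.6 377.8   6. ]
 [535.3 403.4   6. ]
 [552.5 333.2   6. ]] [481.4 355.8   6. ] [np.float64(11.708931085219948), np.float64(10.793146116869046)]
knobs [463.3 -62.5  29. ] [665.1 -47.   29. ] [564.2 -54.7  29. ] 4.402671684442644
pads [ 507.9 -100.7   13. ] [624.9 -97.   13. ]
shank end [636.1 385.5  57. ]
```

Emit:
step_arm(increments=[[[-0.006, 0, 0.045], 0.5], [[0, 0, 0.045], 0], [[0, 0, 0.045], 0], [[0, 0, 0.045], 0], [[0, 0, 0.04], 0]], hand=0.0854)

```text
time_s: 3.7
ee_pos: [488.7, 352.9, 89.7]
eef_rot: [-179.9, -0.1, -169.6]
ft_force: [0.7, -0.1, 0.3]
width: 1.0
grip_force: 0.0
```

Run:
```python
from h import *
import cv2
o=get_obs();print(o['ee_pos'],o['eef_rot'],o['ft_force'])
cv2.imwrite("pics/w2.png",cv2.resize(read_camera("wrist")[:,:,::-1],(784,588)))
```

```text
[488.73338136 352.93949772  89.74763317] [-1.79931562e+02 -7.69729371e-02 -1.69591345e+02] [ 0.72991394 -0.10379914  0.32488269]
```

View pics/w2.png

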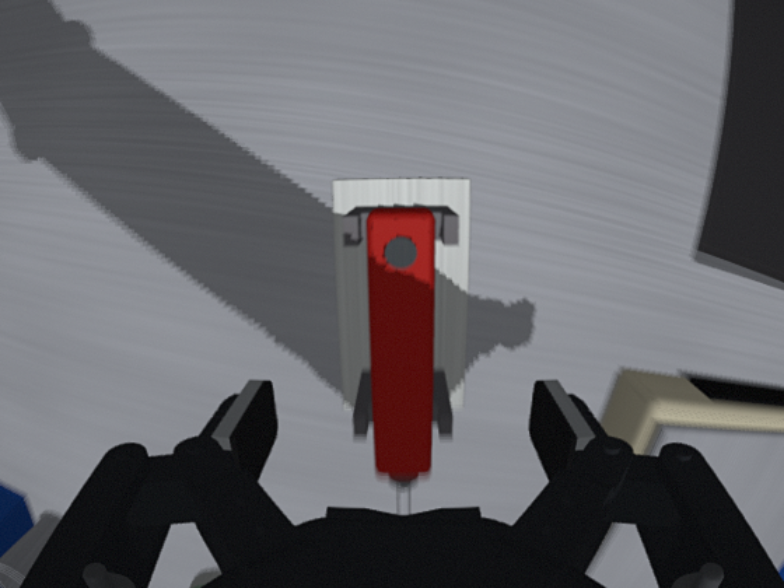

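Emit:
step_arm(increments=[[[0, 0, 0.03], 0], [[0, 0, 0.015], 0], [[0, 0, 0.007], 0], [[0, 0, 0], 0]])

```text
time_s: 4.15
ee_pos: [489.1, 353.9, 40.3]
eef_rot: [-180.0, -0.0, -169.6]
ft_force: [0.6, -0.5, -0.0]
width: 0.999
grip_force: 0.0
```

Emit:
step_arm(increments=[[[0, 0, 0], 0], [[0, 0, 0], 0], [[0, 0, 0], 0], [[0, 0, 0], 0], [[0, 0, 0], 0]], hand=0)

```text
time_s: 4.65
ee_pos: [489.6, 354.3, 41.0]
eef_rot: [-180.0, 0.1, -169.6]
ft_force: [0.7, -1.7, 5.0]
width: 0.292
grip_force: 60.2
```

Emit:
step_arm(increments=[[[0, 0, 0], 0], [[0, 0, 0], 0]])

```text
time_s: 4.85
ee_pos: [489.6, 354.3, 41.1]
eef_rot: [-180.0, 0.1, -169.6]
ft_force: [-0.4, -1.9, 5.6]
width: 0.291
grip_force: 60.2
```

Run:
```python
from h import *
o=get_obs();y=o['eef_rot'][2]
plan([(490,354,86,y,2),(490,354,181,y,3),(557,10,180,y-97.2,12,'arc'),(557,10,90,y-97.2,3)])
```

```text
[[[-0.0,-0.0,-0.022],-0.0],[[-0.0,-0.0,-0.023],-0.0],[[-0.0,-0.0,-0.032],-0.0],[[-0.0,-0.0,-0.031],-0.0],[[-0.0,-0.0,-0.032],-0.0]]
[[[-0.009,-0.03,0.0],8.1],[[-0.011,-0.028,0.0],8.1],[[-0.014,-0.027,0.0],8.1],[[-0.016,-0.026,0.0],8.1],[[-0.018,-0.024,0.0],8.1]]
[[[-0.02,-0.022,0.001],8.1],[[-0.022,-0.02,-0.0],8.1],[[-0.023,-0.017,-0.0],8.1],[[-0.025,-0.016,-0.0],8.1],[[-0.026,-0.013,-0.0],8.1]]
[[[-0.026,-0.011,-0.0],8.1],[[-0.028,-0.008,0.0],8.1],[[0.0,-0.0,0.03],-0.0],[[0.0,-0.0,0.03],0.0],[[0.0,-0.0,0.03],0.0]]
end [557.17760343   9.89252346  90.05732107] -266.75276707451445
```

Emit:
step_arm(increments=[[[0, 0, -0.02], 0], [[0, 0, -0.025], 0], [[0, 0, -0.03], 0], [[0, 0, -0.03], 0], [[0, 0, -0.03], 0]])

```text
time_s: 5.35
ee_pos: [488.4, 353.6, 175.5]
eef_rot: [-180.0, -0.1, -169.5]
ft_force: [0.3, 0.3, -1.7]
width: 0.297
grip_force: 59.2
```

Emit:
step_arm(increments=[[[-0.009, -0.03, 0], 8.1], [[-0.011, -0.028, 0], 8.1], [[-0.014, -0.027, 0], 8.1], [[-0.016, -0.026, 0], 8.1], [[-0.018, -0.024, 0], 8.1]])

```text
time_s: 5.85
ee_pos: [543.6, 210.8, 174.4]
eef_rot: [-179.9, -0.1, 149.6]
ft_force: [0.6, 0.2, -2.7]
width: 0.296
grip_force: 59.3
```

Emit:
step_arm(increments=[[[-0.02, -0.022, 0], 8.1], [[-0.022, -0.02, 0], 8.1], [[-0.023, -0.017, 0], 8.1], [[-0.025, -0.016, 0], 8.1], [[-0.026, -0.013, 0], 8.1]])

```text
time_s: 6.35
ee_pos: [560.1, 65.6, 174.4]
eef_rot: [-179.9, -0.0, 109.1]
ft_force: [0.2, 0.3, -2.4]
width: 0.293
grip_force: 59.3
```

Emit:
step_arm(increments=[[[-0.026, -0.011, 0], 8.1], [[-0.028, -0.008, 0], 8.1], [[0, 0, 0.03], 0], [[0, 0, 0.03], 0], [[0, 0, 0.025], 0]])

```text
time_s: 6.85
ee_pos: [555.4, 9.4, 88.3]
eef_rot: [-179.9, -0.0, 93.2]
ft_force: [0.0, 0.5, -2.0]
width: 0.291
grip_force: 59.3
```

Run:
```python
from h import *
import cv2
o=get_obs();print(o['ee_pos'],o['eef_rot'],o['ft_force'],o['torque'],o['joint_pos'])
def tile(n,u,v,w,h):
    i=read_camera(n)[:,:,::-1][v:v+h,u:u+w];W,H=400,400*h//w
    i=cv2.resize(i,(W,H),interpolation=cv2.INTER_CUBIC);f=W/w
    for a in range(0,w,20): cv2.putText(i,str(u+a),(int(a*f),8),0,.3,(0,255,255),1);cv2.line(i,(int(a*f),10),(int(a*f),16),(0,255,255),1)
    for b in range(0,h,20): cv2.putText(i,str(v+b),(0,int(b*f)+4),0,.3,(0,255,255),1);cv2.line(i,(20,int(b*f)),(26,int(b*f)),(0,255,255),1)
    return i
cv2.imwrite("pics/m2.png",np.hstack([tile("scene",200,90,100,140),tile("side",240,80,100,140)]))
```

```text
[555.42518062   9.39796848  88.26912849] [-1.79886098e+02 -6.57883979e-03  9.32271548e+01] [ 0.03084537  0.45957837 -1.98071003] [ 0.03541922 -0.02248037 -0.00264767] [ 14.03344805  23.49118061 -24.04193624 108.73493452  12.15091208
  50.36918921 -12.82878111]
```

View pics/m2.png

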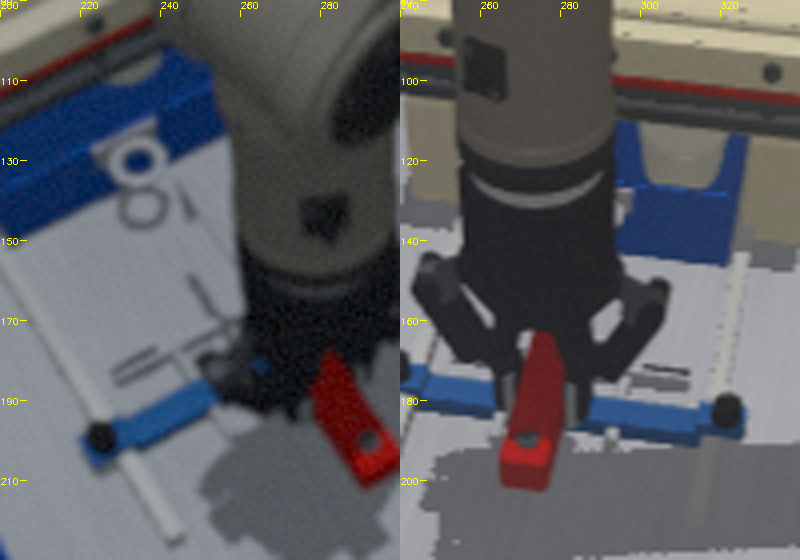

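Run:
```python
from h import *
np.set_printoptions(precision=1,suppress=True)
o=get_obs();X,e=tri((292,200),(271.75,189.5));print(X,e,X-o['ee_pos'])
d=np.array([np.cos(np.radians(-86.8)),np.sin(np.radians(-86.8))])
print(d, (X-o['ee_pos'])[:2]@d)
for z in (48,51):print(plane("scene",(234.5,130),z))
print("need TCP",np.array([569,-196.4])-146*d)
```

```text
[550.2  51.6 111.3] 0.9804397340084832 [-2.5 42.2 25.1]
[ 0.1 -1. ] -42.28535312081931
[ 567.3 -199.3   48. ]
[ 567.8 -197.4   51. ]
need TCP [560.9 -50.6]
```

Run:
```python
from h import *
import cv2
np.set_printoptions(precision=1,suppress=True)
im=read_camera("wrist")[:,:,::-1]
c=cv2.resize(im[110:390,200:380],None,fx=2.1,fy=2.1,interpolation=cv2.INTER_CUBIC)
s=read_camera("side")[:,:,::-1][150:210,250:310];s=cv2.resize(s,(400,400),interpolation=cv2.INTER_CUBIC)
c=np.vstack([c,np.zeros((max(0,400-c.shape[0]),c.shape[1],3),np.uint8)]);s=np.vstack([s,np.zeros((c.shape[0]-400,400,3),np.uint8)])
cv2.imwrite("pics/w3.png",np.hstack([c,s]));print(c.shape)
p=camera_params("wrist");M=np.linalg.inv(np.array(p['mount']))
def pr(X):
    q=(M@[*X,1])[:3];t=np.arctan2(np.hypot(q[0],q[1]),q[2]);v=q[:2]/np.hypot(*q[:2]);return np.array([p['cx'],p['cy']])+p['fx']*t*v
for nm,x,z in(("dot",45,24),("rear top",60,24),("rear bot",60,0)):
  for th in(0,5,9):
    t=np.radians(th);h=z-8;  # rel to grasp height; grasp point tool z about -12..-19 
    X=np.array([x*np.cos(t)+h*np.sin(t),0,-(4+8+h*np.cos(t)-x*np.sin(t))])
    print(nm,th,(pr(X)-[200,110])*2.1)
```

```text
(588, 378, 3)
dot 0 [178.  193.9]
dot 5 [178.2 181.7]
dot 9 [178.3 173.7]
rear top 0 [177.8 107.9]
rear top 5 [178.1  97.6]
rear top 9 [178.3  91.8]
rear bot 0 [178.9  93.1]
rear bot 5 [179.1  94.9]
rear bot 9 [179.2  97.8]
```

View pics/w3.png

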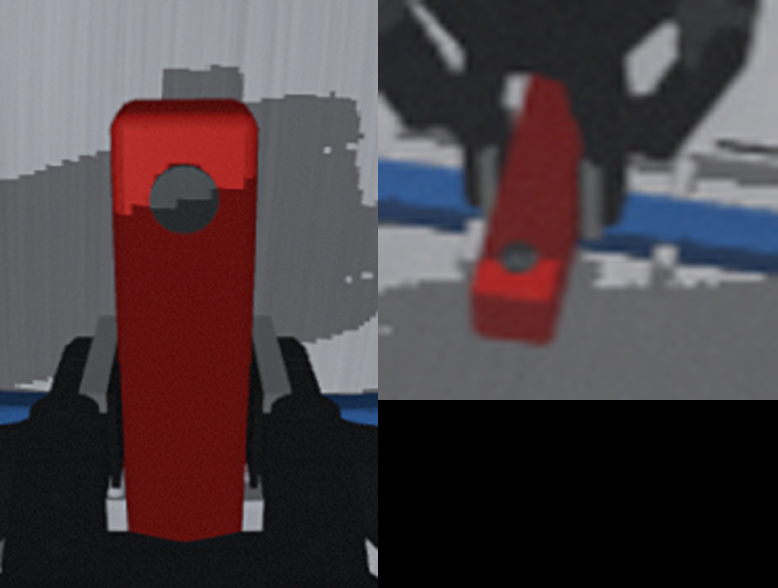

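Emit:
step_arm(increments=[[[0, 0, 0.004], 0], [[-0.02, 0.001, 0], 0], [[-0.02, 0, 0], 0], [[-0.01, 0.001, 0], 0], [[-0.01, 0, 0], 0]])

```text
time_s: 7.55
ee_pos: [563.0, -50.5, 87.3]
eef_rot: [179.9, 0.0, 93.2]
ft_force: [0.7, 0.3, -2.0]
width: 0.297
grip_force: 59.3
```

Run:
```python
from h import *
import cv2
o=get_obs();print(o['ee_pos'],o['eef_rot'],o['ft_force'],o['torque'])
def tile(n,u,v,w,h):
    i=read_camera(n)[:,:,::-1][v:v+h,u:u+w];W,H=400,400*h//w
    i=cv2.resize(i,(W,H),interpolation=cv2.INTER_CUBIC);f=W/w
    for a in range(0,w,20): cv2.putText(i,str(u+a),(int(a*f),8),0,.3,(0,255,255),1)
    for b in range(0,h,20): cv2.putText(i,str(v+b),(0,int(b*f)+4),0,.3,(0,255,255),1)
    return i
cv2.imwrite("pics/m3.png",np.hstack([tile("scene",200,90,80,120),tile("side",250,80,80,120)]))
```

```text
[562.99186435 -50.49084593  87.27949401] [1.79878323e+02 4.33198892e-03 9.32303982e+01] [ 0.65307053  0.25974454 -2.00323357] [ 0.08201053  0.03273046 -0.02480083]
```

View pics/m3.png

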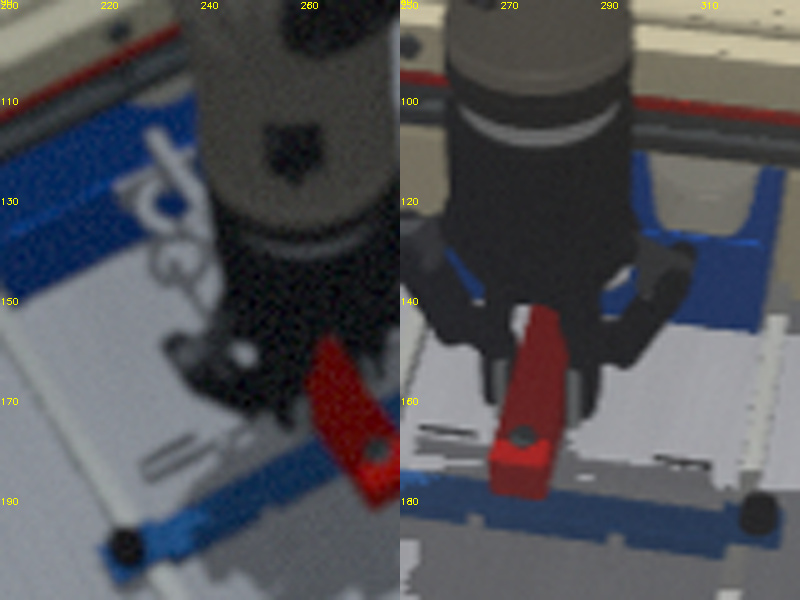

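Run:
```python
from h import *
np.set_printoptions(precision=1,suppress=True)
print(plane("scene",(231,117),104),plane("scene",(233.2,132),51),get_obs()['ee_pos'])
p=camera_params("scene")
for X in [(571,-204,103.3),(571,-196,66)]:
    q=np.array(p['R'])@X+p['t'];print(q[:2]/q[2]*p['fx']+[p['cx'],p['cy']])
```

```text
[ 569.4 -199.   104. ] [ 572.9 -193.9   51. ] [562.5 -51.6  86.8]
[229.5 115.8]
[232.8 127.5]
```

Emit:
step_arm(increments=[[[-0.003, -0.001, 0], 0], [[0, 0, 0.006], 0], [[0, 0, 0.006], 0], [[0, 0, 0.004], 0], [[0, 0, 0.004], 0]])

```text
time_s: 8.15
ee_pos: [561.0, -52.7, 65.6]
eef_rot: [-180.0, -0.0, 93.3]
ft_force: [-0.3, 0.4, -2.1]
width: 0.295
grip_force: 59.3
```

Emit:
step_arm(increments=[[[0, 0, 0.005], 0], [[0, 0, 0.005], 0], [[0, 0, 0.005], 0], [[0, 0, 0], 0], [[0, 0, 0], 0]])

```text
time_s: 8.65
ee_pos: [561.2, -53.1, 51.2]
eef_rot: [-180.0, 0.0, 93.3]
ft_force: [0.4, 0.9, -1.2]
width: 0.291
grip_force: 59.3
```

Emit:
step_arm(increments=[[[0.002, 0, 0], 0], [[0.002, 0, 0], 0], [[0.002, 0, 0], 0], [[0.002, 0, 0], 0], [[0, 0, 0], 0]])

```text
time_s: 9.15
ee_pos: [560.8, -44.7, 51.4]
eef_rot: [180.0, -0.0, 93.3]
ft_force: [-1.0, -0.3, -2.0]
width: 0.295
grip_force: 59.3
```

Emit:
step_arm(increments=[[[0.002, 0, 0], 0], [[0.002, 0, 0], 0], [[0.002, 0, 0], 0], [[0.002, 0, 0], 0], [[0.002, 0, 0], 0]])

```text
time_s: 9.65
ee_pos: [560.0, -37.8, 51.1]
eef_rot: [-180.0, 0.2, 93.1]
ft_force: [-0.4, -5.5, -3.0]
width: 0.294
grip_force: 59.2
```

Emit:
step_arm(increments=[[[0.003, 0, 0], 0], [[0.005, 0, 0], 0], [[0.006, 0, 0], 0], [[0.006, 0, 0], 0], [[0.006, 0, 0], 0]])

```text
time_s: 10.15
ee_pos: [558.4, -11.8, 51.0]
eef_rot: [-179.9, 0.2, 93.1]
ft_force: [0.3, -5.7, -3.5]
width: 0.292
grip_force: 59.2
```

Emit:
step_arm(increments=[[[0.006, 0, 0], 0], [[0.006, 0, 0], 0], [[0.006, 0, 0], 0], [[0.006, 0, 0], 0], [[0.004, 0, 0], 0]])

```text
time_s: 10.65
ee_pos: [556.8, 16.8, 51.1]
eef_rot: [-179.9, 0.2, 93.2]
ft_force: [0.8, -5.7, -2.5]
width: 0.296
grip_force: 59.2
```

Emit:
step_arm(increments=[[[0.004, 0, 0], 0], [[0.004, 0, 0], 0], [[0.004, 0, 0], 0], [[0.004, 0, 0], 0], [[0.003, 0, 0], 0]])

```text
time_s: 11.15
ee_pos: [555.8, 35.8, 51.0]
eef_rot: [-179.9, 0.1, 93.2]
ft_force: [-0.7, -5.3, -1.8]
width: 0.297
grip_force: 59.2
```

Emit:
step_arm(increments=[[[0.002, 0, 0], 0], [[0.002, 0, 0], 0], [[0.002, 0, 0], 0], [[0.002, 0, 0], 0], [[0.002, 0, 0], 0]])

```text
time_s: 11.65
ee_pos: [555.2, 45.6, 51.0]
eef_rot: [-179.9, 0.1, 93.2]
ft_force: [0.1, -5.0, -2.0]
width: 0.299
grip_force: 59.2
```

Run:
```python
from h import *
import cv2
def tile(n,u,v,w,h):
    i=read_camera(n)[:,:,::-1][v:v+h,u:u+w];W,H=400,400*h//w
    return cv2.resize(i,(W,H),interpolation=cv2.INTER_CUBIC)
cv2.imwrite("pics/m4.png",np.hstack([tile("scene",190,110,140,120),tile("side",220,100,140,120)]))
```

```text
(no output)
```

View pics/m4.png

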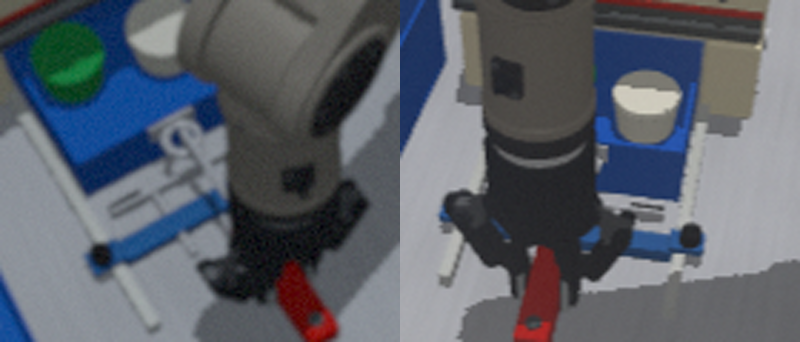

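Emit:
step_arm(increments=[[[0.002, 0, 0], 0], [[0.002, 0, 0], 0], [[0.002, 0, 0], 0], [[0.001, 0, 0], 0], [[0.001, 0, 0], 0]])

```text
time_s: 12.25
ee_pos: [554.8, 54.1, 51.1]
eef_rot: [-180.0, 0.1, 93.2]
ft_force: [0.8, -5.0, -2.7]
width: 0.296
grip_force: 59.3
```

Emit:
step_arm(increments=[[[0.001, 0, 0], 0], [[0.001, 0, 0], 0], [[0.001, 0, 0], 0], [[0.001, 0, 0], 0], [[0.001, 0, 0], 0]])

```text
time_s: 12.75
ee_pos: [554.6, 59.0, 51.1]
eef_rot: [-179.9, 0.1, 93.2]
ft_force: [0.5, -4.8, -2.6]
width: 0.291
grip_force: 59.3
```

Emit:
step_arm(increments=[[[0.001, 0, 0], 0], [[0.001, 0, 0], 0], [[0.001, 0, 0], 0], [[0.001, 0, 0], 0], [[0.001, 0, 0], 0]])

```text
time_s: 13.25
ee_pos: [554.3, 63.9, 51.1]
eef_rot: [-179.9, 0.1, 93.2]
ft_force: [0.0, -5.3, -2.3]
width: 0.294
grip_force: 59.3
```

Emit:
step_arm(increments=[[[0.001, 0, 0], 0], [[0.001, 0, 0], 0], [[0.001, 0, 0], 0], [[0.001, 0, 0], 0]])

```text
time_s: 13.65
ee_pos: [554.1, 67.2, 51.0]
eef_rot: [-179.9, 0.2, 93.2]
ft_force: [0.8, -7.7, -3.4]
width: 0.292
grip_force: 59.2
```

Emit:
step_arm(increments=[[[0.001, 0, 0], 0], [[0, 0, 0], 0]])

```text
time_s: 13.85
ee_pos: [554.1, 67.4, 50.9]
eef_rot: [-179.9, 0.2, 93.2]
ft_force: [1.3, -7.7, -2.7]
width: 0.296
grip_force: 59.2
```

Emit:
step_arm(increments=[[[0.001, 0, 0], 0], [[0, 0, 0], 0]])

```text
time_s: 14.05
ee_pos: [554.1, 67.4, 50.8]
eef_rot: [-179.9, 0.3, 93.1]
ft_force: [1.3, -9.6, -4.6]
width: 0.294
grip_force: 59.2
```

Emit:
step_arm(increments=[[[0.001, 0, 0], 0], [[0.001, 0, 0], 0], [[0, 0, 0], 0]])

```text
time_s: 14.35
ee_pos: [554.1, 67.5, 50.6]
eef_rot: [-179.9, 0.4, 93.1]
ft_force: [1.8, -12.2, -4.3]
width: 0.291
grip_force: 59.1
```

Emit:
step_arm(increments=[[[0.001, 0, 0], 0], [[0.001, 0, 0], 0], [[0, 0, 0], 0], [[0, 0, 0], 0], [[0, 0, 0], 0]])

```text
time_s: 14.85
ee_pos: [554.1, 67.5, 50.4]
eef_rot: [-179.9, 0.5, 93.1]
ft_force: [4.0, -15.3, -4.5]
width: 0.295
grip_force: 59.1
```

Emit:
step_arm(increments=[[[0, 0, 0], 0], [[0, 0, 0], 0], [[0, 0, 0], 0], [[0, 0, 0], 0], [[0, 0, 0], 0]])

```text
time_s: 15.35
ee_pos: [554.1, 67.6, 50.4]
eef_rot: [-179.9, 0.5, 93.1]
ft_force: [2.5, -15.7, -5.0]
width: 0.294
grip_force: 59.1
```

Emit:
step_arm(increments=[[[0, 0, 0], 0], [[0, 0, 0], 0], [[0, 0, 0], 0], [[0, 0, 0], 0]])

```text
time_s: 15.75
ee_pos: [554.1, 67.6, 50.4]
eef_rot: [-179.9, 0.5, 93.1]
ft_force: [3.4, -15.4, -5.8]
width: 0.293
grip_force: 59.1
```

Emit:
step_arm(increments=[[[-0.002, 0, 0], 0], [[-0.002, 0, 0], 0], [[-0.002, 0, 0], 0], [[-0.002, 0, 0], 0], [[0, 0, 0], 0]])

```text
time_s: 16.25
ee_pos: [554.1, 67.2, 51.2]
eef_rot: [-180.0, 0.0, 93.2]
ft_force: [-0.6, -4.1, -1.7]
width: 0.292
grip_force: 59.5
```

Emit:
step_arm(increments=[[[-0.002, 0, 0], 0], [[-0.002, 0, 0], 0], [[-0.002, 0, 0], 0], [[-0.001, 0, 0], 0], [[0, 0, 0], 0]])

```text
time_s: 16.75
ee_pos: [554.8, 61.0, 51.3]
eef_rot: [180.0, -0.0, 93.3]
ft_force: [-0.3, -0.0, -2.2]
width: 0.292
grip_force: 59.5
```

Emit:
step_arm(increments=[[[0, 0, -0.003], 0], [[0, 0, -0.004], 0], [[0, 0, -0.004], 0], [[0, 0, -0.004], 0], [[0, 0, -0.005], 0]])

```text
time_s: 17.25
ee_pos: [554.8, 60.7, 71.7]
eef_rot: [180.0, 0.0, 93.3]
ft_force: [-0.2, 0.0, -2.1]
width: 0.293
grip_force: 59.5
```

Emit:
step_arm(increments=[[[0, 0, -0.01], 0], [[0, 0, -0.015], 0], [[0, 0, -0.02], 0], [[0, 0, -0.03], 0], [[0, 0, -0.03], 0]])

```text
time_s: 17.75
ee_pos: [554.6, 60.8, 178.3]
eef_rot: [180.0, 0.0, 93.3]
ft_force: [0.6, -0.4, -1.8]
width: 0.298
grip_force: 59.5
```

Run:
```python
from h import *
plan([(489.8,354,176,190.4,12,'arc'),(489.8,354,75,190.4,3)])
```

```text
[[[0.024,0.002,0.0],-8.1],[[0.024,0.005,0.0],-8.1],[[0.024,0.006,0.001],-8.1],[[0.023,0.01,-0.0],-8.1],[[0.023,0.011,-0.0],-8.1]]
[[[0.021,0.014,0.0],-8.1],[[0.02,0.016,0.0],-8.1],[[0.018,0.017,0.001],-8.1],[[0.017,0.02,-0.0],-8.0],[[0.015,0.021,-0.0],-8.1]]
[[[0.013,0.023,0.0],-8.1],[[0.01,0.024,0.0],-8.1],[[0.0,-0.0,0.034],-0.0],[[0.0,-0.0,0.034],-0.0],[[0.0,-0.0,0.033],-0.0]]
end [490.12800371 354.30111707  75.28661711] 190.36775163249257
```

Emit:
step_arm(increments=[[[0.024, 0.002, 0], -8.1], [[0.024, 0.005, 0], -8.1], [[0.024, 0.006, 0], -8.1], [[0.023, 0.01, 0], -8.1], [[0.023, 0.011, 0], -8.1]])

```text
time_s: 18.25
ee_pos: [547.3, 184.9, 177.7]
eef_rot: [179.9, 0.1, 134.1]
ft_force: [0.3, 0.5, -2.3]
width: 0.294
grip_force: 59.5
```

Emit:
step_arm(increments=[[[0.021, 0.014, 0], -8.1], [[0.02, 0.016, 0], -8.1], [[0.018, 0.017, 0], -8.1], [[0.017, 0.02, 0], -8.1], [[0.015, 0.021, 0], -8.1]])

```text
time_s: 18.75
ee_pos: [511.9, 307.3, 177.6]
eef_rot: [180.0, 0.1, 174.6]
ft_force: [-0.0, 0.7, -2.4]
width: 0.292
grip_force: 59.5
```

Emit:
step_arm(increments=[[[0.013, 0.023, 0], -8.1], [[0.01, 0.024, 0], -8.1], [[0, 0, 0.03], 0], [[0, 0, 0.03], 0], [[0, 0, 0.03], 0]])

```text
time_s: 19.25
ee_pos: [490.9, 354.3, 86.7]
eef_rot: [-180.0, 0.1, -169.6]
ft_force: [0.9, 0.3, -1.6]
width: 0.293
grip_force: 59.6
```

Emit:
step_arm(increments=[[[0, 0, 0], 0], [[0, 0, 0], 0], [[0, 0, 0], 0]])

```text
time_s: 19.55
ee_pos: [491.5, 355.3, 88.7]
eef_rot: [179.9, 0.2, -169.6]
ft_force: [-0.3, 0.4, -0.6]
width: 0.292
grip_force: 59.4
```

Run:
```python
from h import *
plan([(489.4,354,60,190.4,1)]); o=get_obs(); print(o['ee_pos'],o['eef_rot'])
```

```text
[[[0.002,-0.001,0.029],-360.0]]
end [489.68331416 353.98078385  59.65653361] 190.43706678335636
[491.46906771 355.32654916  88.65653361] [ 179.91004118    0.19636649 -169.56293322]
```

Emit:
step_arm(increments=[[[0.002, -0.001, 0.012], 0], [[0, 0, 0.012], 0], [[0, 0, 0.01], 0], [[0, 0, 0.005], 0], [[0, 0, 0], 0]])

```text
time_s: 20.05
ee_pos: [487.8, 352.2, 46.0]
eef_rot: [-179.9, -0.1, -169.5]
ft_force: [-0.1, -1.4, -2.2]
width: 0.299
grip_force: 59.5
```

Emit:
step_arm(increments=[[[0, 0.001, 0.002], 0], [[0, 0, 0.002], 0], [[0, 0, 0.001], 0], [[0, 0, 0], 0], [[0, 0, 0], 0]])

```text
time_s: 20.55
ee_pos: [488.4, 353.9, 42.4]
eef_rot: [180.0, 0.0, -169.5]
ft_force: [0.3, 0.2, -0.9]
width: 0.29
grip_force: 59.5
```

Emit:
step_arm(increments=[[[0, 0, 0.001], 0], [[0, 0, 0.001], 0], [[0, 0, 0], 0], [[0, 0, 0], 0]])

```text
time_s: 20.95
ee_pos: [488.4, 353.9, 41.1]
eef_rot: [-180.0, 0.0, -169.5]
ft_force: [-1.0, -1.7, 5.7]
width: 0.291
grip_force: 60.4
```

Seated (same force as when gripped). Release partly, then open and rise.

Emit:
step_arm(increments=[[[0, 0, 0], 0], [[0, 0, 0], 0], [[0, 0, 0], 0], [[0, 0, 0], 0], [[0, 0, 0], 0]], hand=0.0854)

```text
time_s: 21.45
ee_pos: [488.3, 353.8, 40.1]
eef_rot: [-180.0, -0.0, -169.5]
ft_force: [0.4, -0.1, -0.5]
width: 0.998
grip_force: 0.0
```

Emit:
step_arm(increments=[[[0, 0, 0], 0], [[0, 0, -0.01], 0], [[0, 0, -0.02], 0], [[0, 0, -0.04], 0], [[0, 0, -0.04], 0]])

```text
time_s: 21.95
ee_pos: [487.8, 353.6, 151.6]
eef_rot: [-180.0, -0.1, -169.5]
ft_force: [0.6, -0.0, 0.1]
width: 0.999
grip_force: 0.0
```

Emit:
step_arm(increments=[[[0, 0, -0.04], 0], [[0, 0, -0.04], 0], [[0, 0, -0.04], 0], [[0, 0, 0], 0], [[0, 0, 0], 0]])

```text
time_s: 22.45
ee_pos: [488.4, 354.3, 271.8]
eef_rot: [180.0, 0.1, -169.5]
ft_force: [-0.3, -0.1, -1.3]
width: 1.004
grip_force: 0.0
```

Run:
```python
from h import *
import cv2
w=cv2.resize(read_camera("wrist")[:,:,::-1],(400,300))
def tile(n,u,v,w,h):
    return cv2.resize(read_camera(n)[:,:,::-1][v:v+h,u:u+w],(400,300),interpolation=cv2.INTER_CUBIC)
cv2.imwrite("pics/f.png",np.vstack([np.hstack([w,tile("scene",170,80,160,120)]),np.hstack([tile("side",170,310,140,105),tile("side",220,90,160,120)])]))
```

```text
(no output)
```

View pics/f.png

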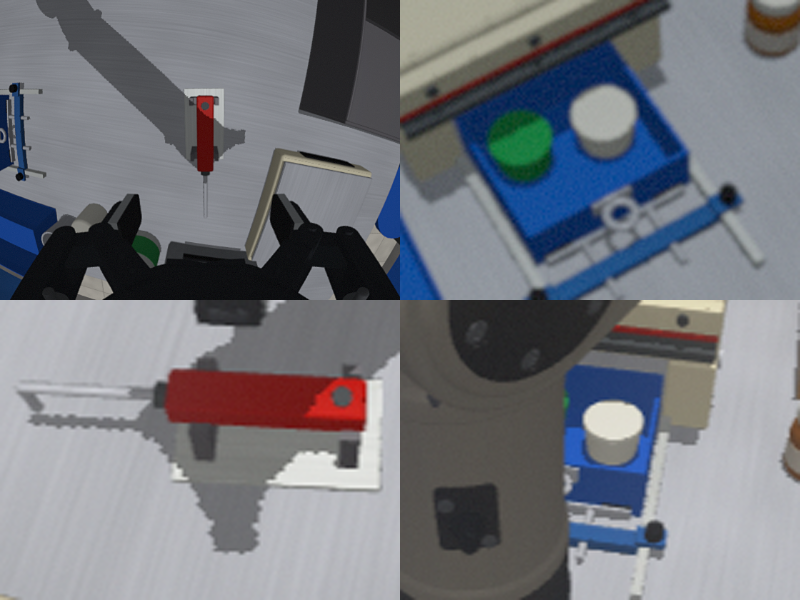

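The hook lies level in both notches, pointing as at the start. The tray's front wall is square on the bumper pads and both tubs are standing.

```bash
python3 -c "
from cell import *
print(job_done())"
```

```text
the job is handed in; nothing more can be done
None
```

The job is handed in at about 22.6 s, with the verdict not shown: I drew the tray onto the bumper, held it there for about a second at roughly 10 N (15.5 N total pull less about 5 N drag), unhooked it, and laid the hook back level in its cradle the same way round; in the last pictures both tubs are standing.

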